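Lock the tilting nest's shaft with a linchpin

TASK

Lock the shaft of the black tilting nest: take the yellow-headed linchpin out of the pin rack, push it through the slanted hole in the square shaft end from above until its collar sits on the shaft, and then swing its wire ring over the end of the shaft, fully home against the pin's lower end. Let go, leave both like that, and do not disturb the blue-headed pin or the other loose things lying about.

Things in the scene. Friction and masses are not known exactly. Their poses are not given: they have to be found in the camera images.
- linchpin: Loose linchpin, 116 mm long, 0.18 kg, upright in a rack hole, collar on the rack. Origin: on its axis at the collar's underside; z towards the head. Steel shank 12 mm dia, z 0 to -60 mm (last 10 tapered); collar 24 mm dia, z 0 to 5; neck 16 dia; yellow block head 22 (x) by 20 (y) mm, z 16 to 56, gripped across x. Wire ring hinged on an axle along x at z 10; open, it stands out to -y.
- ring (a joint): Ring angle (rad): 0 = closed stop, folded down along the shank with its cross wire against the shank's -y side; grows as it swings out to -y and up; 1.4 = square to the pin, stop 1.9; starts 1.25 to 1.5. Stays where left (friction 0.025 N m). A U of 6 mm wire: legs 40 mm clear apart, cross wire 55 mm from the axle; pin seated, it just clears the shaft end all the way round.
- ring_tab (a point): Centre of the end face of the orange push tab on the ring's cross wire. Tab 22 mm (x) by 14 mm, 40 mm long, square to the ring's plane. Ring closed, this face is at x 0, y -48, z -44 mm in the linchpin's frame (axle at y 0, z 10), facing -y, below the shaft and beyond its end. Ring open, the tab stands up beside the head, face up.
- shaft: Fixed shaft of the nest. Origin: centre of the cross hole, on the shaft's axis, 140 mm above the table. y: level, along the shaft from free end to nest; z: hole axis, leaning 35 deg from vertical, away from the robot. Square aluminium end, x and z +-15 mm, end face y -14, to y 30; hole 14 mm dia right through. Pin seated: its axes match the shaft's (ring to -y), its origin at z 15.
- fixture: Black fixture that carries the shaft, fixed; origin on the table below the hole, y along the shaft. Beyond the square end: round neck 38 mm dia, y 30 to 55 mm; cheek plate y 55 to 75, 75 mm wide, top 165 mm above the table; nest plate 130 x 150 mm, y 80 to 230, in the shaft's tilt; second cheek to y 255; base block from y 45 mm, 30 mm high.
- hole_mouth (a point): Centre of the upper mouth of the cross hole, on the shaft's top face.
- rack: Fixed aluminium pin rack, 170 mm (x) by 50 mm (y), 75 mm high on a slightly wider black foot; origin at the centre of its underside. Two through holes 14.5 mm in diameter at x = -55 and +55 mm hold the linchpin and the spare pin.
- spare_pin: Bystander: the same pin with a blue head and no ring, in the other hole of the rack. Leave alone.
- hex_key: Bystander: T-handled hex key lying flat, red handle 100 mm long along its y, blade 130 mm along its x; up to 22 mm high.
- insert_a: Bystander: loose steel insert plate 100 x 35 x 6 mm.
- insert_b: Bystander: loose steel insert plate 100 x 35 x 6 mm.
- jar: Bystander: jar, 60 mm in diameter, 85 mm high, origin under its centre.
- wrench: Bystander: steel wrench 170 mm long, lying flat along its x.
- stop_block: Bystander: black stop block 50 x 70 x 30 mm with two steel studs 20 mm high.
Not all that is in view belongs to the job. There is more than one size of the linchpin; the job needs the largest.

How it is judged:
By the outcome, as a careful person would: the job done as asked, in the order asked, and still so for the second after the job is handed in, with the robot touching nothing.
It also fails if it takes over 53 s, if anything falls off the work surface, if the arm or the gripper's body presses on something with over 40 N, if the wrist force passes 120 N, or if a joint passes its speed limit or range.

ROBOT

A 6-joint arm with a two-finger parallel gripper is mounted at the origin on the work surface. World frame = base frame: x ahead of the robot, y to its left, z up, the work surface at z = 0. Lengths are in m, angles in rad, forces in N, time in s.
With the tool pointing down it reaches from about 0.3 to 0.775 m from the base axis. Payload 14.6 kg.
Tool frame: the origin (TCP) lies on the centre line of the jaws, within the pads' length; the fingertips stand 19 mm ahead of it and the grasp point (between the pads) is the TCP; z points along the fingers, y is the direction in which the jaws open and shut (so a half turn about z gives the same grasp; the last joint's range is limited). The gripper opens to 94 mm and grips with 3 to 60 N. Pads are 16 mm wide; open, the fingers measure 119 mm over their backs; the gripper's body (75 mm by 177 mm) begins 78 mm behind the grasp point.
Start: joints at [1.106, 0.3, 1.521, -0, 1.321, -0.067], TCP at [0.213, 0.507, 0.224] pointing down, gripper open.
Joint ranges: [-3.03, 3.03], [-0.79, 2.21], [0.23, 2.52], [-1.04, 4.18], [0, 3.07], [-2.55, 2.55]. Speed limits (rad/s): [2.22, 2.22, 2.57, 3.14, 3.14, 3.14].

INTERFACE

Orientations are given as [roll, pitch, yaw] about the fixed x, y, z axes, in that order (R = Rz(yaw) Ry(pitch) Rx(roll)).
In Python, from station import ctrl gives the robot as it stands. The module is installed in compiled form; this text tells all that it offers.
- The arm moves only by the shell command python3 -m creep 'ROWS' [FORCE]. ROWS is a JSON object of lists of equal length, an entry for each row: "translation": the shift along the world's x, y, z in mm, a list of three; "yaw": the turn about the world's z in rad; "gripper": the closure in counts, from 0 (fully open) to 255 (shut). A call has 1 to 5 rows; each row is the pose to reach, as a shift and turn from the pose measured when the call began; what a row does not reach only later rows make up. A row lasts 1/12 s, in which the tool goes at most 41.7 mm and 7.16 degrees, less where a joint would pass 70% of its speed; a pose out of reach is approached as far as the arm can. A call with a gripper value outside its range is refused whole. The fingers move at their own pace and stop on an object; FORCE is the grip in N (left out, the last holds). Time passes only in rows, so rows that repeat a pose let the fingers close. It gives the time, the measured TCP pose, the force and the opening at its end, in the units of the state.
- ctrl.get_obs(): the state, without advancing time (a new reading comes with each control period).
- ctrl.camera(name): name is "scene" or "side" or "wrist"; returns a dict with "pixels" (400x640x3 uint8, red, green, blue), "depth" (400x640 float32, m along the optical axis (not along the pixel's ray), 0 where there is no reading), "fx", "fy", "cx", "cy" (pixels), "R" (3x3) and "t" (3): a world point X has camera coordinates R X + t; the wrist camera has in their place "tool_from_camera" (4x4, takes a point from camera to tool coordinates, whose origin is the TCP and whose axes are the flange's). Camera axes: x right, y down, z forward; pixel columns grow to the right and rows downward; lengths in m; the calibration is good to about 2 mm. The wrist camera is an equidistant fisheye: a pixel r from the principal point sees the ray r / f radians off the axis. A picture is of the moment at which its call begins: read the wrist's pose just before it.
- ctrl.hand_in(): hands the job in, once; it reports no verdict.
The state is a dict: "time_s": time; "qpos": joint angles; "joint_vel": joint speeds; "tau": joint torques, N m; "ee_pos": TCP position; "eef_rot": TCP orientation; "force": force on the tool from outside, world axes, zero at the start; "moment": the same for the moment, N m; "grip_width": finger opening in m.
Only numpy, scipy, OpenCV 4.12 (cv2) and the standard library are available. Lean on these libraries where they do the work, as an engineer would, in place of code of your own. Each camera call takes 0.05 s, during which the arm holds its last target. There are 200 camera calls.

## Working session

There is one attempt and no reset: what is moved stays moved. The work goes in short steps, Python scripts to look and compute and a shell command to move; the robot and the scene stay as the last step left them, time stands still between calls to the robot, and variables do not carry over. Pictures are saved under pics/ and viewed, about 8 in all and at most 12, crops included, and the job is handed in when it is done.

```bash
ls; mkdir -p pics; cat > h.py <<'E'
import numpy as np, cv2, pickle
from station import ctrl
def cap(n,save):
    o=ctrl.get_obs(); c=ctrl.camera(n); c['obs']=o; pickle.dump(c,open(f'pics/{save}.pkl','wb'))
    cv2.imwrite(f'pics/{save}.png',c['pixels'][...,::-1]); return c
def load(s): return pickle.load(open(f'pics/{s}.pkl','rb'))
def cloud(c):
    d=c['depth']; v,u=np.indices(d.shape); 
    P=np.stack([(u-c['cx'])/c['fx']*d,(v-c['cy'])/c['fy']*d,d],-1)
    P=(P-np.array(c['t']))@np.array(c['R']); P[d==0]=np.nan; return P
E
python3 - <<'E'
from h import *
a=cap('scene','scene0');b=cap('side','side0')
o=ctrl.get_obs();print(o)
for c in(a,b): print(c['fx'],c['cx'],c['cy'],np.round(-np.array(c['R']).T@c['t'],3),np.round(c['R'],2).tolist())
E
```

```text
pics
{'time_s': 0.1, 'qpos': array([ 1.10641081e+00,  3.00379515e-01,  1.52149255e+00, -1.10165419e-05,
        1.32068787e+00, -6.65820543e-02]), 'joint_vel': array([-0.00128886, -0.00252775, -0.00150359, -0.00192694, -0.00022811,
       -0.00088981]), 'tau': array([ 1.76840651e-03, -5.32644296e+01, -3.53279579e+01,  7.10426434e-02,
        2.34771747e-02, -5.97395865e-05]), 'ee_pos': array([0.2129718 , 0.5068725 , 0.22397401]), 'eef_rot': array([-3.14062680e+00, -5.37088262e-05,  2.74379189e+00]), 'force': array([ 0.1374188 , -0.0623702 ,  0.00614812]), 'moment': array([-0.04971529,  0.0227575 , -0.01396107]), 'grip_width': 0.09372673009884207}
392.2348660879355 315.4849648889368 198.3839449465074 [1.114 0.646 0.909] [[-0.75, 0.66, -0.01], [0.44, 0.49, -0.75], [-0.5, -0.57, -0.66]]
420.3231311002456 322.54027351750256 192.70283744015632 [-0.109 -0.83   1.105] [[0.79, -0.62, 0.01], [-0.43, -0.55, -0.72], [0.45, 0.56, -0.7]]
```

View pics/scene0.png

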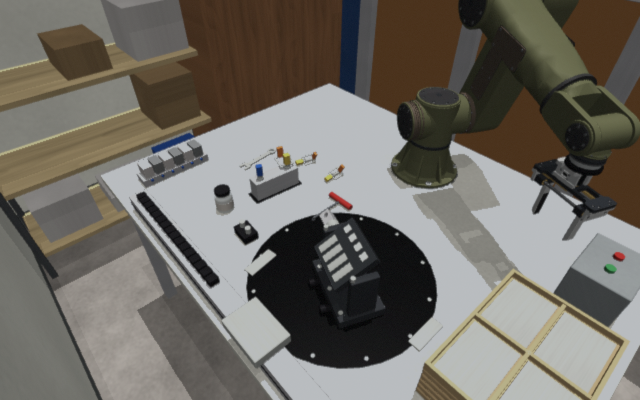

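View pics/side0.png

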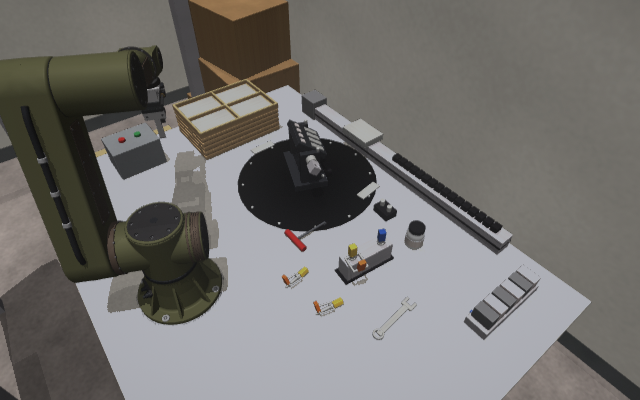

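Two views. Candidates for the pin are the yellow head in the rack (side 353,250; its orange tab at 361,264) and two pins lying flat (side 298,276 and 330,304). The upright one in the rack fits the description. The blue head is at (382,235) and the shaft end at (313,165). Next I'll measure and take one close crop.

```bash
python3 - <<'E'
from h import *
for n in('scene0','side0'):
    c=load(n);P=cloud(c);h=cv2.cvtColor(c['pixels'],cv2.COLOR_RGB2HSV)
    ok=(P[...,0]>0.2)&(P[...,0]<1)&(P[...,1]>-.6)&(P[...,1]<.4)&(P[...,2]>-0.02)&(P[...,2]<.3)
    for nm,lo,hi in(('yel',20,34),('org',6,17),('blue',105,125),('red',0,5)):
        m=((h[...,0]>=lo)&(h[...,0]<=hi)&(h[...,1]>140)&(h[...,2]>60)&ok).astype(np.uint8)
        k,l,s,ce=cv2.connectedComponentsWithStats(m)
        for i in range(1,k):
            if s[i,4]>12:
                q=P[l==i]; print(n,nm,s[i,4],np.round(ce[i]),'med',np.round(np.median(q,0),3),'min',np.round(np.percentile(q,5,axis=0),3),'max',np.round(np.percentile(q,95,axis=0),3))
    # rack top & shaft
    rt=(abs(P[...,2]-.075)<.004)&(P[...,1]<0)&ok
    q=P[rt][:,:2].astype(np.float32)
    print('racktop',len(q),cv2.minAreaRect(q) if len(q) else 0)
c=load('side0')['pixels'][...,::-1]
a=cv2.resize(c[225:325,270:400],None,fx=4.6,fy=4.6,interpolation=cv2.INTER_CUBIC)
b=cv2.resize(c[110:200,275:345],None,fx=4.6,fy=4.6,interpolation=cv2.INTER_CUBIC)
im=np.zeros((600,800,3),np.uint8);a=cv2.resize(a,(480,369));im[:369,:480]=a;b=b[:,:320];im[:b.shape[0],480:480+b.shape[1]]=b
cv2.imwrite('pics/crop0.png',im[:430])
E
```

```text
scene0 yel 42 [286. 159.] med [ 0.453 -0.266  0.114] min [ 0.443 -0.275  0.097] max [ 0.458 -0.261  0.127]
scene0 org 40 [280. 152.] med [ 0.436 -0.323  0.11 ] min [ 0.429 -0.329  0.095] max [ 0.443 -0.319  0.126]
scene0 org 13 [314. 155.] med [ 0.282 -0.313  0.028] min [ 0.279 -0.32   0.017] max [ 0.286 -0.307  0.038]
scene0 org 17 [341. 168.] med [ 0.264 -0.183  0.031] min [ 0.261 -0.191  0.016] max [ 0.266 -0.175  0.042]
scene0 blue 52 [259. 170.] med [ 0.559 -0.276  0.117] min [ 0.553 -0.285  0.096] max [ 0.567 -0.272  0.131]
scene0 red 114 [340. 200.] med [ 0.384 -0.058  0.018] min [ 0.377 -0.106  0.011] max [ 0.389 -0.018  0.022]
racktop 677 ((0.7640838623046875, -0.3287699818611145), (0.5647162795066833, 0.46052104234695435), 27.492603302001953)
side0 yel 71 [353. 250.] med [ 0.442 -0.284  0.124] min [ 0.433 -0.287  0.099] max [ 0.452 -0.274  0.133]
side0 yel 47 [303. 271.] med [ 0.322 -0.196  0.019] min [ 0.31  -0.201  0.012] max [ 0.334 -0.187  0.023]
side0 yel 61 [337. 302.] med [ 0.338 -0.345  0.018] min [ 0.325 -0.351  0.012] max [ 0.35  -0.333  0.023]
side0 org 72 [361. 265.] med [ 0.429 -0.337  0.115] min [ 0.421 -0.341  0.094] max [ 0.438 -0.327  0.128]
side0 org 38 [286. 280.] med [ 0.258 -0.194  0.031] min [ 0.253 -0.201  0.016] max [ 0.264 -0.181  0.042]
side0 org 37 [317. 306.] med [ 0.276 -0.325  0.032] min [ 0.273 -0.331  0.018] max [ 0.282 -0.314  0.044]
side0 blue 65 [382. 235.] med [ 0.552 -0.295  0.125] min [ 0.543 -0.3    0.098] max [ 0.559 -0.283  0.133]
side0 red 150 [295. 240.] med [ 0.375 -0.077  0.019] min [ 0.368 -0.119  0.013] max [ 0.385 -0.029  0.024]
racktop 846 ((0.6652733087539673, -0.2406047135591507), (0.48135843873023987, 0.5045300126075745), 88.9488296508789)
```

View pics/crop0.png

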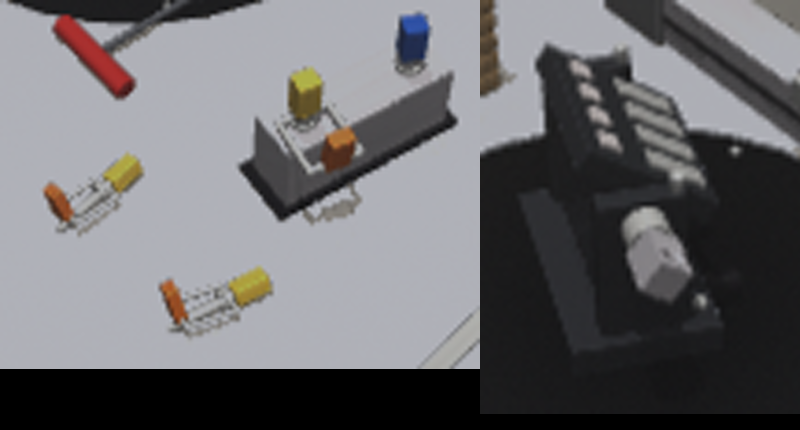

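The rack pin is the largest one and is upright, with its ring open towards world −y, so I'm choosing it. The two lying ones are smaller decoys. Now the shaft estimate.

```bash
python3 - <<'E'
from h import *
for n in('scene0','side0'):
    c=load(n);P=cloud(c);h=cv2.cvtColor(c['pixels'],cv2.COLOR_RGB2HSV)
    ok=(P[...,0]>0.4)&(P[...,0]<.85)&(P[...,1]>-.15)&(P[...,1]<.35)&(P[...,2]>.1)&(P[...,2]<.185)&(h[...,2]>90)
    k,l,s,ce=cv2.connectedComponentsWithStats(ok.astype(np.uint8))
    for i in range(1,k):
        if s[i,4]>10:
            q=P[l==i]; print(n,s[i],np.round(np.median(q,0),3),np.round(np.percentile(q,3,axis=0),3),np.round(np.percentile(q,97,axis=0),3))
c=load('side0');P=cloud(c)
for v in range(148,182,3):
    print(v,[(u,c['pixels'][v,u].max(),*np.round(P[v,u]*1000).astype(int)) for u in range(302,330,4)])
E
```

```text
scene0 [320 209  19  20 213] [0.572 0.078 0.154] [0.546 0.049 0.141] [0.614 0.114 0.176]
scene0 [318 234  20  19 147] [0.636 0.145 0.154] [0.614 0.131 0.137] [0.656 0.16  0.168]
scene0 [322 243  21  19 159] [0.649 0.176 0.153] [0.628 0.16  0.137] [0.67  0.19  0.169]
scene0 [327 253  21  19 166] [0.662 0.206 0.153] [0.64  0.191 0.138] [0.683 0.221 0.168]
scene0 [332 262  21  20 180] [0.673 0.237 0.153] [0.652 0.222 0.137] [0.695 0.251 0.167]
scene0 [350 276   6   6  26] [0.681 0.279 0.176] [0.669 0.264 0.158] [0.687 0.284 0.178]
side0 [304 127  20  23 155] [0.655 0.184 0.156] [0.612 0.108 0.137] [0.695 0.25  0.175]
side0 [306 155  15  18 153] [0.565 0.077 0.152] [0.543 0.046 0.138] [0.587 0.109 0.161]
148 [(302, np.uint8(32), np.int64(571), np.int64(144), np.int64(173)), (306, np.uint8(32), np.int64(585), np.int64(140), np.int64(168)), (310, np.uint8(33), np.int64(596), np.int64(130), np.int64(170)), (314, np.uint8(43), np.int64(612), np.int64(128), np.int64(163)), (318, np.uint8(174), np.int64(614), np.int64(107), np.int64(176)), (322, np.uint8(144), np.int64(653), np.int64(133), np.
[... 4570 characters left out ...]
int8(27), np.int64(612), np.int64(104), np.int64(34)), (322, np.uint8(43), np.int64(627), np.int64(99), np.int64(30)), (326, np.uint8(55), np.int64(638), np.int64(88), np.int64(31))]
181 [(302, np.uint8(28), np.int64(552), np.int64(125), np.int64(37)), (306, np.uint8(29), np.int64(565), np.int64(117), np.int64(36)), (310, np.uint8(29), np.int64(580), np.int64(112), np.int64(31)), (314, np.uint8(31), np.int64(594), np.int64(106), np.int64(28)), (318, np.uint8(31), np.int64(605), np.int64(95), np.int64(30)), (322, np.uint8(45), np.int64(617), np.int64(86), np.int64(29)), (326, np.uint8(35), np.int64(631), np.int64(79), np.int64(26))]<stdin>:11: RuntimeWarning: invalid value encountered in cast
```

```bash
python3 -m creep '{"translation":[[34,-52,34],[67,-100,67],[100,-150,100],[115,-180,115],[130,-210,130]],"yaw":[0,0,0,0,0],"gripper":[0,60,110,110,110]}' 20; python3 -m creep '{"translation":[[20,-35,5],[40,-70,10],[65,-110,15],[90,-145,15],[115,-180,15]],"yaw":[0,0,0,0,0],"gripper":[110,110,110,110,110]}';  python3 -m creep '{"translation":[[20,-35,0],[40,-65,0],[50,-90,0],[50,-90,0],[50,-90,0]],"yaw":[0,0,0,0,0],"gripper":[110,110,110,110,110]}'; python3 - <<'E'
from h import *
c=cap('wrist','w1');print(c['obs']['ee_pos'],c['obs']['eef_rot'],c['tool_from_camera'],c['fx'],c['cx'],c['cy'])
E
```

```text
time_s: 0.52
ee_pos: [0.3119, 0.3503, 0.3232]
eef_rot: [-3.14, -0.0, 2.744]
force: [0.8, 0.4, 0.2]
grip_width: 0.0709
time_s: 0.93
ee_pos: [0.4226, 0.1752, 0.3386]
eef_rot: [-3.141, 0.0, 2.744]
force: [0.4, 1.2, 0.4]
grip_width: 0.0535
time_s: 1.35
ee_pos: [0.4728, 0.0843, 0.3381]
eef_rot: [-3.14, -0.001, 2.742]
force: [0.3, 0.2, -0.4]
grip_width: 0.0534
[0.47278374 0.08431068 0.33813999] [-3.14047402e+00 -5.04639070e-04  2.74185970e+00] [[-4.69525806e-04 -9.60597221e-01 -2.77943805e-01  8.14898067e-02]
 [ 9.99999877e-01 -4.95269222e-04  2.24091711e-05 -1.47867123e-05]
 [-1.59183200e-04 -2.77943761e-01  9.60597335e-01 -1.61721233e-01]
 [ 0.00000000e+00  0.00000000e+00  0.00000000e+00  1.00000000e+00]] 309.70691628693146 322.19199135280206 200.1547986967869
```

View pics/w1.png

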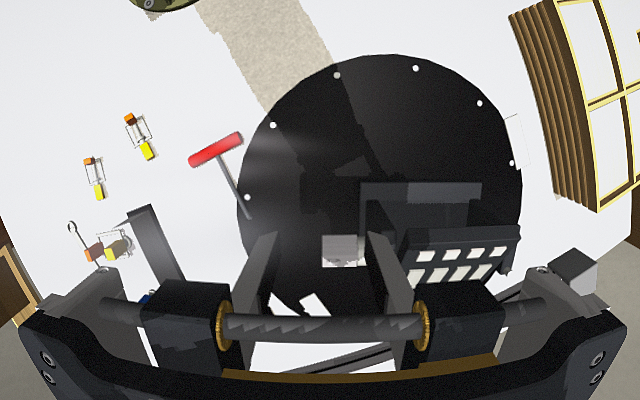

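The wrist view shows the shaft end between the fingers at (342,250). Its top face is turned away from the camera, so I'll move farther out to see the hole mouth.

```bash
python3 -m creep '{"translation":[[38,-12,0],[76,-25,0],[114,-38,-10],[152,-50,-10],[185,-62,-10]],"yaw":[0,0,0,0,0],"gripper":[110,110,110,110,110]}'; python3 -m creep '{"translation":[[15,-5,0],[15,-5,0],[15,-5,0]],"yaw":[0,0,0],"gripper":[110,110,110]}'; cat >> h.py <<'E'
from scipy.spatial.transform import Rotation as Ro
def wpose(c):
    o=c['obs'];T=np.eye(4);T[:3,:3]=Ro.from_euler('xyz',o['eef_rot']).as_matrix();T[:3,3]=o['ee_pos'];return T@np.array(c['tool_from_camera'])
def wrays(c,uv):
    uv=np.asarray(uv,float);x=(uv[...,0]-c['cx'])/c['fx'];y=(uv[...,1]-c['cy'])/c['fy'];r=np.hypot(x,y)+1e-9
    return np.stack([np.sin(r)*x/r,np.sin(r)*y/r,np.cos(r)],-1)
def wcloud(c):
    d=c['depth'];v,u=np.indices(d.shape);R=wrays(c,np.stack([u,v],-1));P=R/R[...,2:]*d[...,None];T=wpose(c)
    P=P@T[:3,:3].T+T[:3,3];P[(d==0)|(R[...,2]<.1)]=np.nan;return P
E
python3 - <<'E'
from h import *
c=cap('wrist','w2');P=wcloud(c);print(c['obs']['ee_pos'])
m=(np.linalg.norm(P-[.562,.06,.15],axis=-1)<.07)
v,u=np.where(m);print(u.min(),u.max(),v.min(),v.max())
u0,v0=int(np.median(u)),int(np.median(v))
cr=c['pixels'][max(0,v0-75):v0+75,max(0,u0-100):u0+100,::-1];print(max(0,u0-100),max(0,v0-75))
cv2.imwrite('pics/crop2.png',cv2.resize(cr,None,fx=4,fy=4,interpolation=cv2.INTER_CUBIC))
E
```

```text
time_s: 1.82
ee_pos: [0.6588, 0.0243, 0.3274]
eef_rot: [-3.14, -0.001, 2.745]
force: [-0.0, 0.9, 1.6]
grip_width: 0.053
time_s: 2.07
ee_pos: [0.6739, 0.0207, 0.3263]
eef_rot: [-3.14, -0.003, 2.746]
force: [-0.6, 1.0, 0.1]
grip_width: 0.0536
[0.673874   0.02068916 0.32634623]
303 381 44 112
246 4
```

View pics/crop2.png

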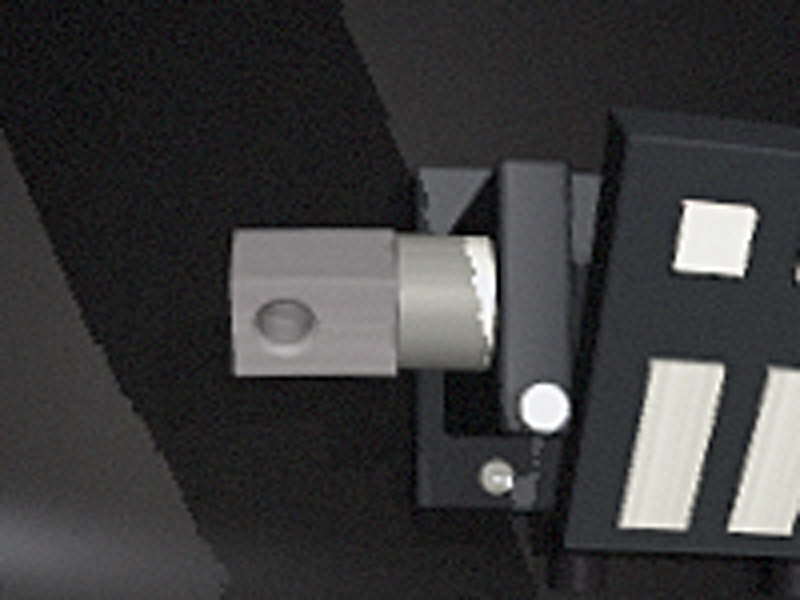

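```bash
python3 - <<'E'
from h import *
c=load('w2');T=wpose(c)
def ray(p,z):
    p=(np.array(p)+.5)/4-.5+[246,4];r=T[:3,:3]@wrays(c,p);return T[:3,3]+r*(z-T[2,3])/r[2]
m=ray((286,321),.1523);print('mouth',m)
for a,b,z in(((235,277),(395,280),.1609),((235,376),(397,376),.1437)):
    A,B=ray(a,z),ray(b,z);d=B-A;print(A,B,np.linalg.norm(d),'yaw',np.degrees(np.arctan2(-d[0],d[1])))
P=wcloud(c)
# depth check around mouth
uv=[(317,76),(330,88),(335,84),(310,92),(330,70)]
for u,v in uv: print(u,v,P[v,u])
E
```

```text
mouth [0.56685893 0.05925463 0.1523    ]
[0.55158494 0.05145452 0.1609    ] [0.56826745 0.08948601 0.1609    ] 0.0415295168042238 yaw -23.684651522550926
[0.57473695 0.04065077 0.1437    ] [0.59176931 0.08161775 0.1437    ] 0.04436658943314882 yaw -22.57551110757972
317 76 [0.55996796 0.06217526 0.1617894 ]
330 88 [0.5762087  0.0702412  0.15102807]
335 84 [0.57437329 0.07668655 0.15369604]
310 92 [0.57192871 0.04881769 0.15050096]
330 70 [0.55847902 0.0775131  0.15592847]
```

The crop shows the hole mouth clearly at full-image pixel (317,84), and the shaft yaw is about −22.8°, which is the tool's present yaw. Next, over the pin.

```bash
python3 -m creep '{"translation":[[-24,-32,0],[-48,-64,0],[-72,-96,0],[-96,-128,0],[-120,-160,-10]],"yaw":[0,0.03,0.06,0.1,0.13],"gripper":[110,110,110,110,110]}'; python3 -m creep '{"translation":[[-24,-32,-5],[-48,-64,-10],[-72,-96,-15],[-90,-126,-20],[-90,-126,-20]],"yaw":[0,0,0,0,0],"gripper":[110,110,110,110,110]}'; python3 -m creep '{"translation":[[0,0,0]],"yaw":[0],"gripper":[110]}'; python3 - <<'E'
from h import *
c=cap('wrist','w3');P=wcloud(c);print(c['obs']['ee_pos'],c['obs']['eef_rot'])
T=wpose(c);X=T[:3,:3].T@(np.array([.447,-.275,.11])-T[:3,3]);t=np.arctan2(np.hypot(X[0],X[1]),X[2]);
u=c['cx']+c['fx']*t*X[0]/np.hypot(X[0],X[1]);v=c['cy']+c['fy']*t*X[1]/np.hypot(X[0],X[1]);print(u,v)
u0=int(max(0,u-120));v0=int(max(0,v-90));print(u0,v0)
cv2.imwrite('pics/crop3.png',cv2.resize(c['pixels'][v0:v0+180,u0:u0+240,::-1],None,fx=3.33,fy=3.33,interpolation=cv2.INTER_CUBIC))
h=cv2.cvtColor(c['pixels'],cv2.COLOR_RGB2HSV)
for nm,lo,hi in(('yel',20,34),('org',6,17)):
    m=((h[...,0]>=lo)&(h[...,0]<=hi)&(h[...,1]>140)&(h[...,2]>60)&(P[...,2]>.11)&(P[...,2]<.15)).astype(np.uint8)
    k,l,s,ce=cv2.connectedComponentsWithStats(m)
    for i in range(1,k):
        if s[i,4]>40:
            q=P[l==i];top=q[q[:,2]>np.percentile(q[:,2],90)-.006];print(nm,s[i],np.round(top.mean(0),4),[np.round(x,4) for x in cv2.minAreaRect(top[:,:2].astype(np.float32)*1000)])
E
```

```text
time_s: 2.53
ee_pos: [0.5516, -0.139, 0.3198]
eef_rot: [-3.14, 0.003, 2.88]
force: [1.5, -0.8, -0.7]
grip_width: 0.0536
time_s: 2.95
ee_pos: [0.4582, -0.2674, 0.2999]
eef_rot: [-3.139, 0.003, 2.877]
force: [0.3, 0.6, -0.4]
grip_width: 0.0533
time_s: 3.03
ee_pos: [0.4573, -0.2671, 0.3006]
eef_rot: [-3.139, 0.004, 2.876]
force: [0.8, -0.6, -0.3]
grip_width: 0.0535
[ 0.45729852 -0.26707077  0.30059525] [-3.13908031  0.00408361  2.87593116]
313.6337236789911 176.07772110497825
193 86
yel [304 168  18  21 327] [ 0.4452 -0.2752  0.132 ] [array([ 445.3723, -275.1747]), array([18.7104, 21.6337]), np.float64(74.0322)]
org [255 171  16  18 177] [ 0.4312 -0.3321  0.1276] [array([ 431.4938, -332.2627]), array([13.0032, 19.7452]), np.float64(79.253)]
```

View pics/crop3.png

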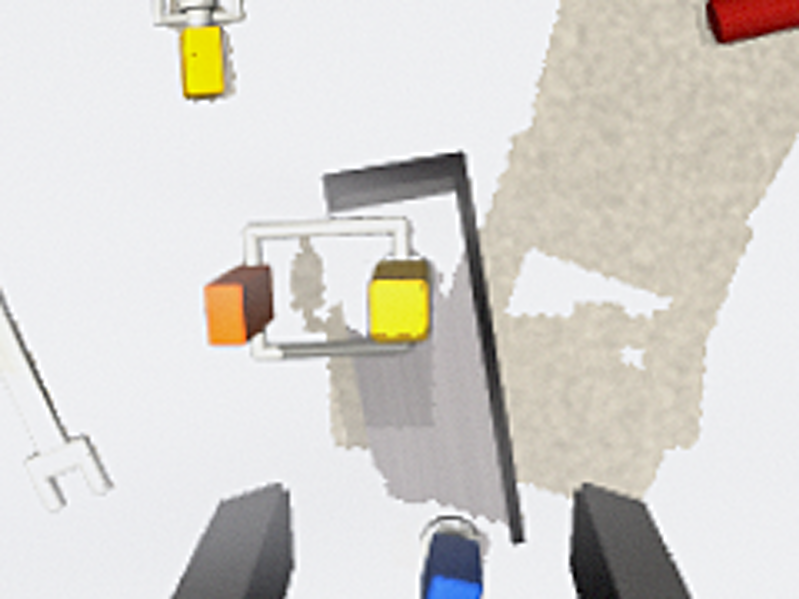

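The view shows the pin head top at crop (400,308) and the tab at (225,312), with the ring open and the fingers aligned. I'll go down and grip across y, which lets the pin pivot in the pads later to match the 35° tilt.

```bash
python3 -m creep '{"translation":[[-12,-8,-30],[-12,-8,-65],[-12,-8,-100],[-12,-8,-135],[-12,-8,-165]],"yaw":[0,0,0,0,0],"gripper":[110,110,110,110,110]}' 30; python3 -m creep '{"translation":[[0,0,-22],[0,0,-22],[0,0,-22],[0,0,-22],[0,0,-22]],"yaw":[0,0,0,0,0],"gripper":[110,110,200,255,255]}' 30;python3 -m creep '{"translation":[[0,0,0],[0,0,0],[0,0,0],[0,0,0]],"yaw":[0,0,0,0],"gripper":[255,255,255,255]}' 30
```

```text
time_s: 3.5
ee_pos: [0.4457, -0.2729, 0.1343]
eef_rot: [-3.139, 0.005, 2.879]
force: [0.2, -0.4, -0.5]
grip_width: 0.0532
time_s: 3.92
ee_pos: [0.4467, -0.273, 0.1144]
eef_rot: [-3.138, 0.008, 2.88]
force: [-0.2, 0.3, 0.1]
grip_width: 0.0368
time_s: 4.25
ee_pos: [0.4471, -0.2738, 0.1155]
eef_rot: [-3.136, 0.01, 2.879]
force: [-1.9, -2.9, 6.9]
grip_width: 0.0197
```

```bash
python3 -m creep '{"translation":[[0,0,20],[0,0,45],[0,0,70],[0,0,78],[0,0,78]],"yaw":[0,0,0,0,0],"gripper":[255,255,255,255,255]}' 30; python3 -m creep '{"translation":[[-20,2,0],[-40,4,0],[-52,5,0],[-52,5,-25],[-52,5,-50]],"yaw":[0.05,0.1,0.15,0.15,0.15],"gripper":[255,255,255,255,255]}'; python3 -m creep '{"translation":[[0,0,0],[0,0,0]],"yaw":[0,0],"gripper":[255,255]}'; python3 - <<'E'
from h import *
c=cap('side','s2')
cv2.imwrite('pics/crop4.png',cv2.resize(c['pixels'][205:305,290:420,::-1],None,fx=6,fy=6,interpolation=cv2.INTER_CUBIC))
E
```

```text
time_s: 4.67
ee_pos: [0.4476, -0.2741, 0.1951]
eef_rot: [-3.135, 0.013, 2.879]
force: [0.6, -0.2, -2.6]
grip_width: 0.0199
time_s: 5.08
ee_pos: [0.395, -0.2691, 0.1439]
eef_rot: [-3.135, 0.014, 3.029]
force: [1.0, -0.4, -2.6]
grip_width: 0.0199
time_s: 5.25
ee_pos: [0.3942, -0.2684, 0.1423]
eef_rot: [-3.137, 0.01, 3.029]
force: [0.3, 0.0, -1.4]
grip_width: 0.0201
```

View pics/crop4.png

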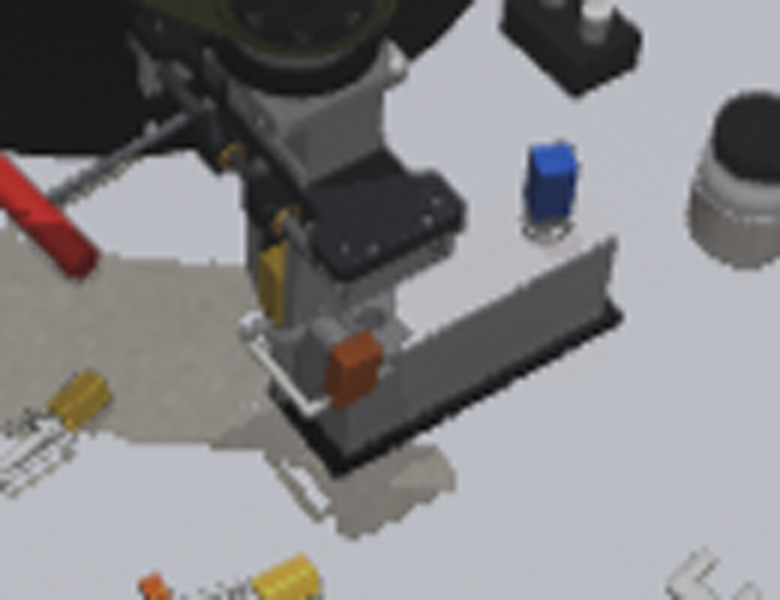

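The pin is held with its ring open, beside the rack's end (tab at crop 352,368). I'll tilt it now against the rack's end edge.

```bash
python3 -m creep '{"translation":[[14,-1,0],[26,-2,0],[38,-4,0],[51,-5,0],[63,-6,0]],"yaw":[0,0,0,0,0],"gripper":[255,255,255,255,255]}'; python3 -m creep '{"translation":[[0,0,0],[0,0,0]],"yaw":[0,0],"gripper":[255,255]}';  python3 -m creep '{"translation":[[-12,1,10],[-40,4,40],[-60,6,90],[-60,10,130],[-60,10,130]],"yaw":[0,0,0,0,0],"gripper":[255,255,255,255,255]}'; python3 - <<'E'
from h import *
c=cap('wrist','w5');s=cap('side','s5');e=cap('scene','e5')
z=cv2.resize(s['pixels'][140:290,240:440,::-1],(400,300),interpolation=cv2.INTER_CUBIC)
z2=cv2.resize(e['pixels'][60:210,210:410,::-1],(400,300),interpolation=cv2.INTER_CUBIC)
w=c['pixels'][100:400,120:520,::-1]
cv2.imwrite('pics/m5.png',np.vstack([np.hstack([z,z2]),np.hstack([w,w*0])]))
E
```

```text
time_s: 5.72
ee_pos: [0.4579, -0.2749, 0.1442]
eef_rot: [-3.136, 0.01, 3.029]
force: [-5.6, 1.0, -1.4]
grip_width: 0.0195
time_s: 5.88
ee_pos: [0.4583, -0.275, 0.145]
eef_rot: [-3.135, 0.011, 3.03]
force: [0.5, -0.0, -0.7]
grip_width: 0.0199
time_s: 6.3
ee_pos: [0.3982, -0.2655, 0.2821]
eef_rot: [-3.13, 0.02, 3.029]
force: [0.2, -0.3, -0.4]
grip_width: 0.0199
```

View pics/m5.png

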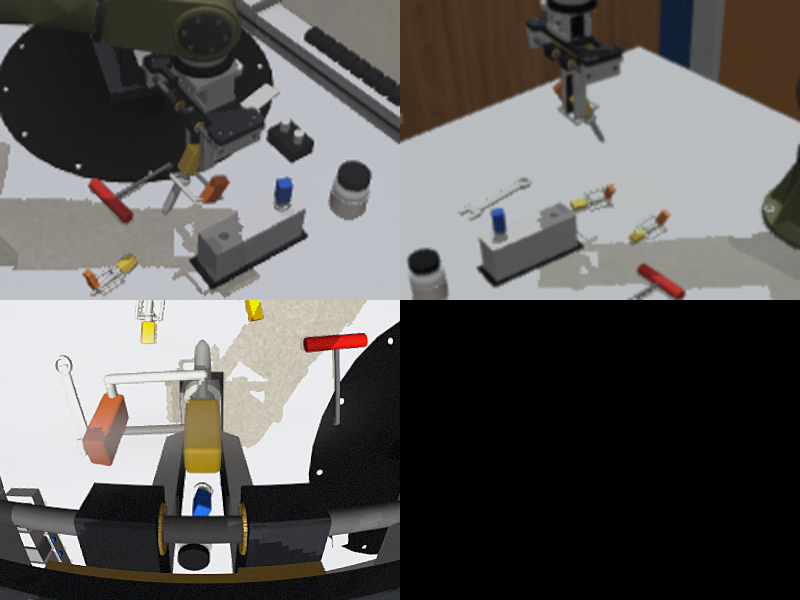

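The pin is now tilted in the jaws, tip towards the robot (wrist pixel about 323,145), with the ring still open. Next I'll measure the tilt from the wrist depth.

```bash
cat > tilt.py <<'E'
from h import *
import sys
c=load(sys.argv[1]);P=wcloud(c);o=c['obs']
R=Ro.from_euler('xyz',o['eef_rot']).as_matrix();Q=(P-o['ee_pos'])@R
m=(abs(Q[...,1])<.012)&(Q[...,2]>-.03)&(Q[...,2]<.12)&(abs(Q[...,0])<.1)
g=c['pixels'].astype(int);h=cv2.cvtColor(c['pixels'],cv2.COLOR_RGB2HSV)
yel=m&(h[...,0]>=18)&(h[...,0]<=34)&(h[...,1]>140)
for nm,mm in(('yel',yel),('grey',m&(h[...,1]<70)&(Q[...,2]>.02))):
    q=Q[mm];
    for z in np.arange(-.03,.12,.008):
        s=q[(q[:,2]>=z)&(q[:,2]<z+.008)]
        if len(s)>3: print(nm,'z%.3f'%(z+.004),len(s),'x max %.4f med %.4f'%(np.percentile(s[:,0],95),np.median(s[:,0])),'y mean %.4f rng %.4f %.4f'%(s[:,1].mean(),s[:,1].min(),s[:,1].max()))
E
python3 tilt.py w5; python3 -c "
from h import *
print(ctrl.get_obs()['eef_rot'],ctrl.get_obs()['time_s'])"
```

```text
yel z-0.018 1015 x max 0.0174 med 0.0114 y mean 0.0004 rng -0.0096 0.0097
yel z-0.010 126 x max 0.0197 med -0.0002 y mean 0.0015 rng -0.0097 0.0098
yel z-0.002 9 x max 0.0270 med 0.0263 y mean 0.0036 rng -0.0001 0.0071
yel z0.006 246 x max 0.0309 med 0.0293 y mean 0.0009 rng -0.0093 0.0091
yel z0.014 69 x max 0.0314 med 0.0310 y mean 0.0001 rng -0.0094 0.0086
grey z0.022 246 x max 0.0384 med 0.0341 y mean -0.0001 rng -0.0095 0.0099
grey z0.030 188 x max 0.0395 med 0.0317 y mean -0.0002 rng -0.0117 0.0115
grey z0.038 9 x max 0.0396 med 0.0386 y mean 0.0044 rng 0.0039 0.0053
grey z0.046 84 x max 0.0457 med 0.0437 y mean 0.0014 rng -0.0049 0.0055
grey z0.054 129 x max 0.0498 med 0.0469 y mean 0.0001 rng -0.0058 0.0056
grey z0.062 113 x max 0.0536 med 0.0510 y mean -0.0002 rng -0.0060 0.0058
grey z0.070 103 x max 0.0577 med 0.0552 y mean -0.0004 rng -0.0061 0.0059
grey z0.078 36 x max 0.0598 med 0.0584 y mean -0.0004 rng -0.0062 0.0053
grey z0.086 5 x max 0.0601 med 0.0599 y mean 0.0010 rng -0.0017 0.0023
[-3.1343622   0.01290455  3.02966793] 6.45
```

```bash
python3 - <<'E'
from h import *
for n in('w3','w5'):
    c=load(n);P=wcloud(c);o=c['obs'];R=Ro.from_euler('xyz',o['eef_rot']).as_matrix();Q=(P-o['ee_pos'])@R
    for z in(-.02,-.01,0,.01,.016):
        for lo,hi in((.009,.05),(-.05,-.009)):
            s=Q[(Q[...,1]>lo)&(Q[...,1]<hi)&(abs(Q[...,2]-z)<.004)&(abs(Q[...,0])<.05)]
            if len(s)>5: print(n,z,len(s),'x',np.round(np.percentile(s[:,0],[2,50,98]),4),'y',np.round(np.percentile(s[:,1],[2,98]),4))
E
```

```text
w3 -0.02 231 x [-0.0069  0.0092  0.0104] y [0.0264 0.0382]
w3 -0.02 238 x [-0.0061  0.0093  0.0102] y [-0.0383 -0.0264]
w3 -0.01 213 x [-0.0066  0.0093  0.0103] y [0.0264 0.0382]
w3 -0.01 205 x [-0.0062  0.0094  0.0103] y [-0.0383 -0.0264]
w3 0 180 x [-0.0054  0.0092  0.0102] y [0.0263 0.0381]
w3 0 163 x [-0.0054  0.0094  0.0104] y [-0.038  -0.0265]
w3 0.01 130 x [-0.0053  0.0091  0.0101] y [0.0264 0.0372]
w3 0.01 130 x [-0.0064  0.0092  0.0102] y [-0.0371 -0.0263]
w3 0.016 63 x [-0.0069  0.0083  0.0101] y [0.0265 0.0335]
w3 0.016 68 x [-0.0065  0.0083  0.0102] y [-0.0331 -0.0264]
w5 -0.02 216 x [-0.0056  0.0095  0.0148] y [0.009  0.0216]
w5 -0.02 232 x [-0.0055  0.0094  0.0153] y [-0.0218 -0.0092]
w5 -0.01 177 x [-0.0061  0.0096  0.0202] y [0.0091 0.0219]
w5 -0.01 171 x [-0.0058  0.0097  0.0199] y [-0.0214 -0.0091]
w5 0 123 x [0.0087 0.0097 0.0251] y [0.0092 0.0214]
w5 0 180 x [0.0087 0.0099 0.0261] y [-0.05   -0.0093]
w5 0.01 82 x [0.0086 0.0097 0.0302] y [0.0091 0.021 ]
w5 0.01 997 x [0.0095 0.045  0.0488] y [-0.0498 -0.0097]
w5 0.016 27 x [0.0092 0.0097 0.02  ] y [0.0105 0.0167]
w5 0.016 199 x [0.0092 0.0225 0.049 ] y [-0.0495 -0.0117]
```

The tilt is about 26.5° and the head sits ~12 mm towards the robot in the pads. The grip is still sound, and the hole itself can supply the remaining tilt. Now staging over the mouth with the shaft's yaw.

```bash
python3 -m creep '{"translation":[[24,28,0],[48,56,0],[72,85,0],[96,115,0],[120,150,0]],"yaw":[-0.05,-0.1,-0.15,-0.2,-0.286],"gripper":[255,255,255,255,255]}'; python3 -m creep '{"translation":[[23,30,0],[46,60,0],[70,90,0],[95,120,0],[113,148,0]],"yaw":[0,0,0,0,0],"gripper":[255,255,255,255,255]}';python3 -m creep '{"translation":[[0,0,-5],[0,0,-15],[0,0,-20],[0,0,-20]],"yaw":[0,0,0,0],"gripper":[255,255,255,255]}'; python3 - <<'E'
from h import *
c=cap('wrist','w6')
P=wcloud(c);cv2.imwrite('pics/crop6.png',cv2.resize(c['pixels'][60:310,190:450,::-1],None,fx=2.4,fy=2.4,interpolation=cv2.INTER_CUBIC))
print(c['obs']['ee_pos'],c['obs']['eef_rot'])
E
python3 tilt.py w6|grep grey
```

```text
time_s: 6.87
ee_pos: [0.5183, -0.1142, 0.2726]
eef_rot: [-3.134, 0.01, 2.741]
force: [0.7, -0.7, -1.3]
grip_width: 0.0197
time_s: 7.28
ee_pos: [0.6322, 0.0359, 0.2691]
eef_rot: [-3.132, 0.006, 2.742]
force: [-0.9, -0.2, -1.6]
grip_width: 0.0196
time_s: 7.62
ee_pos: [0.6312, 0.0349, 0.2463]
eef_rot: [-3.131, 0.002, 2.741]
force: [0.1, -0.7, -2.1]
grip_width: 0.0195
[0.63119481 0.03491169 0.24627029] [-3.13071187e+00  2.22642868e-03  2.74098242e+00]
grey z0.022 240 x max 0.0385 med 0.0341 y mean 0.0001 rng -0.0095 0.0099
grey z0.030 193 x max 0.0395 med 0.0321 y mean -0.0006 rng -0.0118 0.0115
grey z0.038 8 x max 0.0406 med 0.0390 y mean 0.0040 rng 0.0038 0.0045
grey z0.046 81 x max 0.0458 med 0.0438 y mean 0.0012 rng -0.0050 0.0054
grey z0.054 124 x max 0.0495 med 0.0468 y mean -0.0002 rng -0.0059 0.0056
grey z0.062 115 x max 0.0535 med 0.0509 y mean -0.0000 rng -0.0060 0.0058
grey z0.070 104 x max 0.0577 med 0.0552 y mean -0.0004 rng -0.0063 0.0058
grey z0.078 39 x max 0.0601 med 0.0585 y mean -0.0003 rng -0.0063 0.0052
grey z0.086 444 x max 0.0831 med 0.0775 y mean 0.0007 rng -0.0120 0.0120
grey z0.094 437 x max 0.0881 med 0.0684 y mean 0.0002 rng -0.0118 0.0120
grey z0.102 396 x max 0.0943 med 0.0686 y mean -0.0006 rng -0.0120 0.0117
grey z0.110 98 x max 0.0963 med 0.0726 y mean -0.0006 rng -0.0112 0.0119
```

View pics/crop6.png

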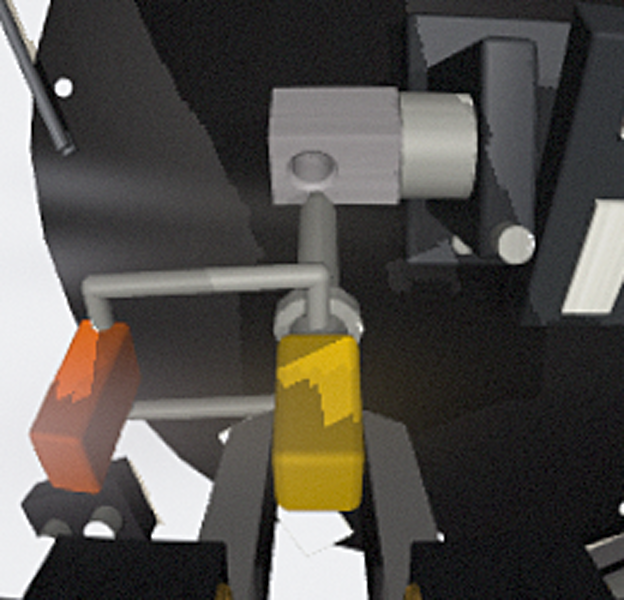

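```bash
python3 - <<'E'
from h import *
c=load('w6');T=wpose(c);o=c['obs'];R=Ro.from_euler('xyz',o['eef_rot']).as_matrix()
def ray(p,z):
    p=(np.array(p)+.5)/2.4-.5+[190,60];r=T[:3,:3]@wrays(c,p);return T[:3,3]+r*(z-T[2,3])/r[2]
M=ray((313,168),.1523);print('mouth',M)
P=wcloud(c);Q=(P-o['ee_pos'])@R
m=(abs(Q[...,1])<.009)&(Q[...,2]>.044)&(Q[...,2]<.076)&(Q[...,0]<.062)&(Q[...,0]>.03)
v,u=np.where(m);C=np.array([0]);q=P[m]
# cylinder fit radius 6
from scipy.optimize import least_squares
n0=R@np.array([-np.sin(.46),0,-np.cos(.46)])
def f(p):
    a=p[3:]/np.linalg.norm(p[3:]);d=q-p[:3];return np.linalg.norm(d-np.outer(d@a,a),axis=1)-.006
s=least_squares(f,np.r_[o['ee_pos']+R@[.042,0,.06],n0],loss='soft_l1',f_scale=.0005)
a=s.x[3:]/np.linalg.norm(s.x[3:]);print('axis',a,'tilt',np.degrees(np.arccos(a[2])),'az',np.degrees(np.arctan2(a[1],a[0])),'rms',np.sqrt(np.mean(s.fun**2)))
p=s.x[:3]
# tip: lowest extent along axis
m2=(abs(Q[...,1])<.007)&(Q[...,2]>.06)&(Q[...,2]<.1)&(np.linalg.norm(P-p-((P-p)@a)[...,None]*a,axis=-1)<.0075)
t=(P[m2]-p)@a;print('t min',np.percentile(t,[0,1,3,10]))
tip=p+a*np.percentile(t,1);print('tip',tip,'tool',(tip-o['ee_pos'])@R)
az=np.array([.5288,-.2223,.8192]);print('to mouth',M-tip, 'TCP-tip',o['ee_pos']-tip)
E
```

```text
mouth [0.56805923 0.05870738 0.1523    ]
axis [ 0.42469426 -0.17410182  0.88843871] tilt 27.322293017911853 az -22.29099284905502 rms 0.00037985612560227357
t min [-0.08970228 -0.0888188  -0.08796816 -0.08564755]
tip [0.5708678  0.05939176 0.14612345] tool [0.06532006 0.0001036  0.10000645]
to mouth [-0.00280857 -0.00068438  0.00617655] TCP-tip [ 0.06032701 -0.02448007  0.10014684]
```

```bash
python3 -m creep '{"translation":[[-3,0,2],[-6,1,-2],[-9,2,-6],[-11,3,-9],[-13,4,-12]],"yaw":[0,0,0,0,0],"gripper":[255,255,255,255,255]}' 30; python3 -m creep '{"translation":[[0,0,0]],"yaw":[0],"gripper":[255]}'; python3 - <<'E'
from h import *
c=cap('wrist','w7')
cv2.imwrite('pics/crop7.png',cv2.resize(c['pixels'][80:230,240:400,::-1],None,fx=3.5,fy=3.5,interpolation=cv2.INTER_CUBIC))
E
python3 tilt.py w7|grep grey
```

```text
time_s: 8.08
ee_pos: [0.6181, 0.0388, 0.2356]
eef_rot: [-3.132, 0.004, 2.741]
force: [0.5, 0.6, -2.0]
grip_width: 0.0197
time_s: 8.17
ee_pos: [0.6177, 0.0389, 0.2351]
eef_rot: [-3.131, 0.004, 2.741]
force: [1.4, -1.0, -3.7]
grip_width: 0.02
grey z0.022 245 x max 0.0384 med 0.0341 y mean -0.0003 rng -0.0115 0.0099
grey z0.030 189 x max 0.0394 med 0.0317 y mean 0.0000 rng -0.0118 0.0115
grey z0.038 9 x max 0.0395 med 0.0387 y mean 0.0043 rng 0.0038 0.0052
grey z0.046 76 x max 0.0456 med 0.0436 y mean 0.0012 rng -0.0050 0.0054
grey z0.054 126 x max 0.0494 med 0.0466 y mean -0.0000 rng -0.0059 0.0056
grey z0.062 114 x max 0.0534 med 0.0506 y mean -0.0002 rng -0.0060 0.0057
grey z0.070 255 x max 0.0663 med 0.0632 y mean 0.0004 rng -0.0115 0.0120
grey z0.078 531 x max 0.0713 med 0.0623 y mean -0.0001 rng -0.0120 0.0117
grey z0.086 402 x max 0.0774 med 0.0727 y mean 0.0002 rng -0.0120 0.0119
grey z0.094 192 x max 0.0823 med 0.0798 y mean -0.0003 rng -0.0117 0.0119
```

View pics/crop7.png

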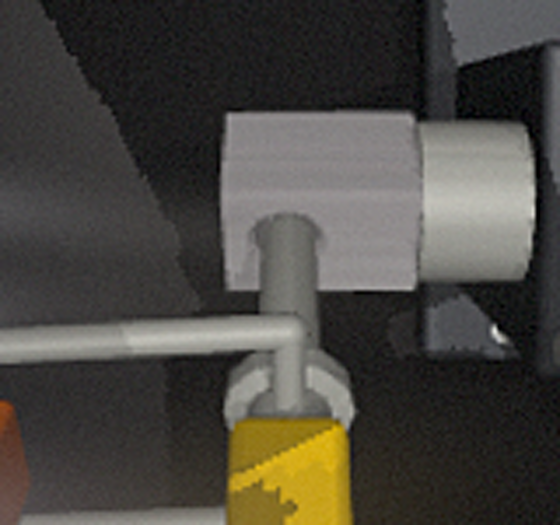

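The tip is inside the hole mouth, centred (crop 288,235), with no contact force. Now I'll pivot by arcing the TCP about the hole.

```bash
python3 -m creep '{"translation":[[2,-1,-2],[4,-2,-3.5],[6,-2.6,-5],[8,-3.4,-7],[10,-4.3,-9]],"yaw":[0,0,0,0,0],"gripper":[255,255,255,255,255]}' 30; python3 -m creep '{"translation":[[0,0,0]],"yaw":[0],"gripper":[255]}'; python3 - <<'E'
from h import *
c=cap('wrist','w8')
E
python3 tilt.py w8
```

```text
time_s: 8.63
ee_pos: [0.6283, 0.0344, 0.2267]
eef_rot: [-3.132, 0.005, 2.741]
force: [-0.5, -0.6, 3.9]
grip_width: 0.0196
time_s: 8.72
ee_pos: [0.6285, 0.0342, 0.2263]
eef_rot: [-3.131, 0.004, 2.74]
force: [-1.7, 0.3, 0.7]
grip_width: 0.0194
yel z-0.026 20 x max 0.0153 med 0.0131 y mean 0.0006 rng -0.0096 0.0084
yel z-0.018 1163 x max 0.0186 med 0.0135 y mean -0.0001 rng -0.0100 0.0098
yel z-0.010 636 x max 0.0241 med 0.0210 y mean 0.0001 rng -0.0098 0.0108
yel z-0.002 484 x max 0.0293 med 0.0266 y mean -0.0001 rng -0.0101 0.0098
yel z0.006 389 x max 0.0338 med 0.0315 y mean 0.0001 rng -0.0099 0.0097
yel z0.014 9 x max 0.0337 med 0.0335 y mean -0.0028 rng -0.0094 0.0080
grey z0.022 361 x max 0.0423 med 0.0373 y mean 0.0002 rng -0.0114 0.0111
grey z0.030 42 x max 0.0407 med 0.0314 y mean 0.0011 rng -0.0116 0.0113
grey z0.038 87 x max 0.0489 med 0.0468 y mean 0.0009 rng -0.0055 0.0052
grey z0.046 159 x max 0.0541 med 0.0507 y mean -0.0002 rng -0.0063 0.0053
grey z0.054 138 x max 0.0588 med 0.0556 y mean -0.0001 rng -0.0058 0.0056
grey z0.062 377 x max 0.0785 med 0.0741 y mean -0.0002 rng -0.0118 0.0115
grey z0.070 576 x max 0.0837 med 0.0726 y mean 0.0003 rng -0.0120 0.0120
grey z0.078 447 x max 0.0893 med 0.0697 y mean -0.0002 rng -0.0119 0.0120
grey z0.086 189 x max 0.0935 med 0.0910 y mean -0.0006 rng -0.0120 0.0117
grey z0.094 9 x max 0.0700 med 0.0700 y mean -0.0010 rng -0.0034 0.0023
```

```bash
python3 -m creep '{"translation":[[-1,0.3,-4],[-2.5,1,-8],[-4,1.7,-12],[-6,2.5,-16],[-7.6,3.1,-19.4]],"yaw":[0,0,0,0,0],"gripper":[255,255,255,255,255]}' 30; python3 -m creep '{"translation":[[0,0,0]],"yaw":[0],"gripper":[255]}'; python3 - <<'E'
from h import *
c=cap('wrist','w9')
E
python3 tilt.py w9
```

```text
time_s: 9.18
ee_pos: [0.6203, 0.0376, 0.2063]
eef_rot: [-3.131, 0.004, 2.741]
force: [-1.9, -0.1, 2.6]
grip_width: 0.0197
time_s: 9.27
ee_pos: [0.6198, 0.0378, 0.2055]
eef_rot: [-3.131, 0.003, 2.741]
force: [-1.6, 0.1, 2.4]
grip_width: 0.0198
yel z-0.026 62 x max 0.0142 med 0.0126 y mean -0.0007 rng -0.0101 0.0079
yel z-0.018 1147 x max 0.0191 med 0.0141 y mean -0.0001 rng -0.0101 0.0099
yel z-0.010 683 x max 0.0250 med 0.0216 y mean 0.0001 rng -0.0098 0.0107
yel z-0.002 518 x max 0.0308 med 0.0280 y mean -0.0003 rng -0.0101 0.0097
yel z0.006 348 x max 0.0349 med 0.0328 y mean -0.0001 rng -0.0104 0.0096
grey z0.022 262 x max 0.0439 med 0.0376 y mean 0.0001 rng -0.0120 0.0111
grey z0.030 33 x max 0.0483 med 0.0376 y mean 0.0030 rng -0.0115 0.0111
grey z0.038 171 x max 0.0537 med 0.0500 y mean 0.0001 rng -0.0099 0.0097
grey z0.046 853 x max 0.0719 med 0.0647 y mean 0.0001 rng -0.0120 0.0120
grey z0.054 589 x max 0.0772 med 0.0600 y mean -0.0000 rng -0.0120 0.0120
grey z0.062 327 x max 0.0836 med 0.0800 y mean 0.0001 rng -0.0117 0.0120
grey z0.070 44 x max 0.0844 med 0.0844 y mean -0.0007 rng -0.0118 0.0116
```

```bash
python3 -m creep '{"translation":[[-2.6,1.1,-4.1],[-5.3,2.2,-8.2],[-7.9,3.3,-12.3],[-10.6,4.4,-16.4],[-13.2,5.5,-20.5]],"yaw":[0,0,0,0,0],"gripper":[255,255,255,255,255]}' 30; python3 - <<'E'
from h import *
c=cap('wrist','w10')
E
python3 tilt.py w10
```

```text
time_s: 9.73
ee_pos: [0.6063, 0.0433, 0.1849]
eef_rot: [-3.131, 0.002, 2.741]
force: [-2.9, -1.3, 5.6]
grip_width: 0.0195
yel z-0.026 73 x max 0.0148 med 0.0126 y mean -0.0000 rng -0.0076 0.0074
yel z-0.018 1144 x max 0.0192 med 0.0141 y mean -0.0001 rng -0.0099 0.0098
yel z-0.010 692 x max 0.0253 med 0.0217 y mean -0.0001 rng -0.0098 0.0109
yel z-0.002 512 x max 0.0310 med 0.0281 y mean -0.0002 rng -0.0101 0.0097
yel z0.006 343 x max 0.0349 med 0.0329 y mean -0.0003 rng -0.0104 0.0111
grey z0.022 680 x max 0.0547 med 0.0499 y mean 0.0007 rng -0.0120 0.0120
grey z0.030 530 x max 0.0606 med 0.0572 y mean 0.0014 rng -0.0119 0.0120
grey z0.038 368 x max 0.0664 med 0.0635 y mean 0.0001 rng -0.0119 0.0119
grey z0.046 186 x max 0.0694 med 0.0681 y mean -0.0004 rng -0.0120 0.0119
grey z0.062 35 x max 0.0712 med 0.0697 y mean -0.0008 rng -0.0052 0.0035
grey z0.070 37 x max 0.0731 med 0.0717 y mean -0.0008 rng -0.0060 0.0042
grey z0.078 7 x max 0.0738 med 0.0738 y mean -0.0005 rng -0.0032 0.0014
```

```bash
python3 -m creep '{"translation":[[-1.3,0.6,-2],[-2.6,1.1,-4.1],[-3.7,1.5,-5.7],[-4.5,1.9,-7],[-4.8,2,-7.4]],"yaw":[0,0,0,0,0],"gripper":[255,255,255,255,255]}' 30; cat > top.py <<'E'
from h import *
import sys
c=cap('wrist',sys.argv[1]);P=wcloud(c);h=cv2.cvtColor(c['pixels'],cv2.COLOR_RGB2HSV)
C=np.array([.5596,.0623,.140]);a=np.array([.5288,-.2223,.8192]);x=np.array([.755,-.317,-.574]);y=np.array([.3875,.9219,0])
D=P-C;S=np.stack([D@x,D@y,D@a],-1)*1000
yel=(h[...,0]>=18)&(h[...,0]<=34)&(h[...,1]>140)&(np.linalg.norm(D,axis=-1)<.12)
org=(h[...,0]>=3)&(h[...,0]<=16)&(h[...,1]>140)&(np.linalg.norm(D,axis=-1)<.15)
for nm,m in(('yel',yel),('org',org)):
    if m.sum()>5: print(nm,m.sum(),'shaft xyz pct 2,50,98:',np.round(np.percentile(S[m],[2,50,98],axis=0),1).tolist())
t=yel&(S[...,2]>np.percentile(S[yel][:,2],98)-3) if yel.sum()>5 else yel
print('top face z: %.1f'%np.median(S[t][:,2]),'x %.1f..%.1f'%tuple(np.percentile(S[t][:,0],[2,98])),'y %.1f..%.1f'%tuple(np.percentile(S[t][:,1],[2,98])))
col=(h[...,1]<70)&(abs(S[...,1])<13)&(S[...,2]>13)&(S[...,2]<30)&(abs(S[...,0])<16)
s=S[col]
for z in range(13,30,2):
    k=s[(s[:,2]>=z)&(s[:,2]<z+2)]
    if len(k)>3:print(z,len(k),'x min %.1f y %.1f..%.1f'%(k[:,0].min(),k[:,1].min(),k[:,1].max()))
print(c['obs']['force'],c['obs']['ee_pos'],c['obs']['time_s'])
E
python3 top.py w11
```

```text
time_s: 10.2
ee_pos: [0.6042, 0.0443, 0.1809]
eef_rot: [-3.133, 0.013, 2.74]
force: [9.1, -9.5, 26.4]
grip_width: 0.0193
yel 2839 shaft xyz pct 2,50,98: [[-9.7, -8.9, 36.1], [-8.0, 0.7, 60.6], [9.2, 10.2, 73.5]]
org 820 shaft xyz pct 2,50,98: [[-60.4, -61.7, 31.4], [-8.7, -54.0, 43.3], [10.0, 12.4, 122.0]]
top face z: 72.8 x -8.7..10.8 y -8.7..10.3
13 107 x min -15.7 y -12.6..12.5
15 220 x min -15.8 y -13.0..13.0
17 169 x min -15.6 y -12.9..13.0
19 58 x min -9.8 y -12.0..11.6
21 234 x min -10.3 y -12.0..11.6
23 106 x min -9.7 y -10.6..10.8
25 46 x min -6.2 y -7.4..7.7
27 57 x min -13.5 y -7.3..7.7
29 60 x min -15.7 y -6.6..7.0
[ 9.14880264 -9.54749795 26.43600683] [0.60419165 0.04427873 0.1809038 ] 10.2
```

Contact at 26 N and the head top at z≈71–73 mm in the shaft's frame both say it is seated. I'll ease off, open and lift straight up.

```bash
python3 -m creep '{"translation":[[0,0,0],[0,0,0],[0,0,0],[0,0,0],[0,0,0]],"yaw":[0,0,0,0,0],"gripper":[255,230,205,180,130]}' 30; python3 -m creep '{"translation":[[0,0,0],[0,0,0],[0,0,10],[0,0,40],[0,0,75]],"yaw":[0,0,0,0,0],"gripper":[130,130,130,130,130]}';python3 -m creep '{"translation":[[10,-4,10],[10,-4,20],[10,-4,20]],"yaw":[0,0,0],"gripper":[130,130,130]}'; python3 top.py w12; python3 - <<'E'
from h import *
c=load('w12');P=wcloud(c)
C=np.array([.5596,.0623,.140]);a=np.array([.5288,-.2223,.8192]);x=np.array([.755,-.317,-.574]);y=np.array([.3875,.9219,0])
D=P-C;S=np.stack([D@x,D@y,D@a],-1)*1000
m=(abs(S[...,1]-22)<6)&(abs(S[...,0])<12)&(abs(S[...,2]-15)<8);print('shaft top z',np.percentile(S[m][:,2],[10,50,90]))
m=(abs(S[...,0])<30)&(S[...,1]<-25)&(S[...,1]>-75)&(S[...,2]>-30)&(S[...,2]<75)
print('ring region',m.sum());q=S[m]
for yy in range(-75,-25,8):
    k=q[(q[:,1]>=yy)&(q[:,1]<yy+8)]
    if len(k)>3: print(yy,len(k),np.round(np.percentile(k,[5,50,95],axis=0),0).tolist())
E
```

```text
time_s: 10.67
ee_pos: [0.6041, 0.0445, 0.1803]
eef_rot: [-3.133, 0.012, 2.74]
force: [1.2, 0.5, 0.2]
grip_width: 0.0297
time_s: 11.08
ee_pos: [0.6033, 0.0445, 0.255]
eef_rot: [-3.132, 0.009, 2.74]
force: [0.1, 0.1, 0.9]
grip_width: 0.0463
time_s: 11.33
ee_pos: [0.6137, 0.0405, 0.277]
eef_rot: [-3.133, 0.011, 2.74]
force: [-1.0, 0.3, 0.5]
grip_width: 0.0458
yel 1260 shaft xyz pct 2,50,98: [[-11.1, -11.8, 36.4], [-8.3, -0.9, 63.0], [8.4, 9.7, 73.7]]
org 973 shaft xyz pct 2,50,98: [[-1.2, -65.4, 31.4], [2.1, -54.8, 55.2], [18.8, -47.6, 68.9]]
top face z: 72.8 x -9.7..9.8 y -10.4..8.9
13 33 x min -15.8 y -12.7..12.4
15 106 x min -15.6 y -12.1..13.0
17 102 x min -14.8 y -12.9..12.9
19 30 x min -10.9 y -12.3..10.7
21 102 x min -11.0 y -12.2..10.7
23 43 x min -10.6 y -9.2..10.6
25 16 x min -12.5 y -8.2..6.1
27 29 x min -15.5 y -8.2..3.4
29 27 x min -15.1 y -6.3..1.6
[-1.03623972  0.28008912  0.46530327] [0.6136755  0.04047214 0.27695972] 11.3333
shaft top z [16.07022754 16.78301139 17.5807086 ]
ring region 1472
-67 321 [[-9.0, -65.0, 32.0], [1.0, -62.0, 59.0], [17.0, -59.0, 68.0]]
-59 588 [[-15.0, -59.0, 31.0], [-0.0, -55.0, 54.0], [15.0, -52.0, 69.0]]
-51 318 [[-17.0, -51.0, 30.0], [9.0, -49.0, 39.0], [28.0, -45.0, 60.0]]
-43 100 [[-19.0, -43.0, 29.0], [-15.0, -39.0, 31.0], [29.0, -35.0, 33.0]]
-35 116 [[-20.0, -35.0, 28.0], [-17.0, -31.0, 31.0], [29.0, -27.0, 32.0]]
-27 26 [[-21.0, -26.0, 28.0], [-17.0, -26.0, 31.0], [28.0, -25.0, 32.0]]
```

Pin seated: head top reads 72.8 and shaft top 16.8, a difference of 56.0 mm against the ideal 56. Next, plan the ring push with closed fingers, jaw square to the shaft.

```bash
cat > ringpath.py <<'E'
import numpy as np
C=np.array([.5596,.0623,.140])*1000;a=np.array([.5288,-.2223,.8192]);y=np.array([.3875,.9219,0])
def tcp(th,dz=0,dy=0):
    f=np.radians(41.6+th);Y=-72.2*np.sin(f)+dy;Z=25-72.2*np.cos(f)
    return C+(Y-8)*y+Z*a+[0,0,19+dz],Y,Z
for th,dz in((95,10),(84,0),(70,0),(57,0),(45,0),(30,-3),(15,-6),(5,-7),(0,-7),(-4,-7)):
    p,Y,Z=tcp(th,dz);print(th,np.round(p,1),round(Y),round(Z))
E
python3 ringpath.py
python3 -m creep '{"translation":[[0,0,10],[0,0,20],[0,0,20],[0,0,20],[0,0,20]],"yaw":[-0.12,-0.24,-0.36,-0.48,-0.6],"gripper":[180,255,255,255,255]}' 30; python3 -m creep '{"translation":[[0,0,0],[0,0,0],[0,0,0],[0,0,0],[0,0,0]],"yaw":[-0.12,-0.24,-0.36,-0.48,-0.6],"gripper":[255,255,255,255,255]}'; python3 -m creep '{"translation":[[0,0,0],[0,0,0],[0,0,0],[0,0,0],[0,0,0]],"yaw":[-0.12,-0.24,-0.37,-0.37,-0.37],"gripper":[255,255,255,255,255]}'
```

```text
95 [578.2  -8.  232.5] -50 77
84 [569.2 -14.1 213.9] -59 67
70 [557.8 -18.4 201.3] -67 52
57 [547.8 -18.8 188.3] -71 36
45 [539.5 -16.1 176. ] -72 21
30 [531.1  -8.7 157.8] -69 2
15 [525.3   2.6 140.9] -60 -15
5 [523.2  12.  131.8] -52 -25
0 [522.6  17.2 128.3] -48 -29
-4 [522.4  21.5 125.6] -44 -32
time_s: 11.8
ee_pos: [0.6126, 0.0408, 0.2937]
eef_rot: [-3.13, 0.008, 2.135]
force: [0.4, 0.2, 0.6]
grip_width: 0.0162
time_s: 12.22
ee_pos: [0.612, 0.0409, 0.292]
eef_rot: [-3.127, 0.008, 1.529]
force: [0.2, 0.3, 0.5]
grip_width: 0.0005
time_s: 12.63
ee_pos: [0.6116, 0.0411, 0.2909]
eef_rot: [-3.126, 0.009, 1.162]
force: [0.5, -0.6, -0.3]
grip_width: 0.0003
```

```bash
python3 -m creep '{"translation":[[-14,-21,0],[-27,-42,-10],[-40,-62,-25],[-40,-62,-36],[-40,-62,-36]],"yaw":[0.01,0.01,0.01,0.01,0.01],"gripper":[255,255,255,255,255]}' 30; python3 top.py w13
```

```text
time_s: 13.05
ee_pos: [0.5705, -0.0214, 0.2525]
eef_rot: [-3.122, 0.01, 1.175]
force: [0.1, 0.5, 0.4]
grip_width: 0.0007
yel 1417 shaft xyz pct 2,50,98: [[-10.8, -10.7, 38.0], [-7.0, -0.4, 70.4], [10.1, 9.8, 74.0]]
org 1204 shaft xyz pct 2,50,98: [[-1.1, -65.0, 31.8], [5.7, -53.8, 58.6], [20.1, -47.6, 69.2]]
top face z: 72.9 x -9.3..10.6 y -10.1..8.4
13 21 x min -15.5 y -2.0..12.9
15 150 x min -15.6 y -13.0..12.9
17 137 x min -15.9 y -12.9..12.8
19 25 x min -10.5 y -11.6..10.9
21 109 x min -11.1 y -12.4..10.8
23 42 x min -9.4 y -9.7..9.1
25 5 x min -14.6 y -6.5..2.0
27 19 x min -15.7 y -5.6..0.4
29 37 x min -15.9 y -5.7..0.5
[0.07731479 0.50702567 0.42099396] [ 0.57046747 -0.02143567  0.25250511] 13.05
```

The tab centre sits at x≈+9 mm, so the pin is turned about 9° around its axis. I'll nudge the tab back from the far side first.

```bash
python3 -m creep '{"translation":[[20,0,0],[38,0,0],[38,0,-20],[38,0,-45],[38,0,-63]],"yaw":[0,0,0,0,0],"gripper":[255,255,255,255,255]}' 30; python3 -m creep '{"translation":[[-3,1,0],[-6,2.5,0],[-9,4,0],[-12,5.5,0],[-15,6.5,0]],"yaw":[0,0,0,0,0],"gripper":[255,255,255,255,255]}';python3 -m creep '{"translation":[[-1,0.5,0],[6,-3,0],[14,-7,20],[14,-7,45],[14,-7,63]],"yaw":[0,0,0,0,0],"gripper":[255,255,255,255,255]}'; python3 top.py w14
```

```text
time_s: 13.52
ee_pos: [0.6096, -0.0197, 0.1895]
eef_rot: [-3.123, 0.009, 1.178]
force: [-0.5, 0.5, -0.6]
grip_width: 0.0004
time_s: 13.93
ee_pos: [0.5948, -0.013, 0.1911]
eef_rot: [-3.125, 0.009, 1.178]
force: [0.3, -0.1, 0.5]
grip_width: 0.0005
time_s: 14.35
ee_pos: [0.6096, -0.0204, 0.256]
eef_rot: [-3.126, 0.008, 1.178]
force: [0.3, 0.9, 1.6]
grip_width: 0.0007
yel 1224 shaft xyz pct 2,50,98: [[-10.1, -9.5, 37.9], [-5.0, 0.8, 71.8], [10.6, 10.3, 74.2]]
org 1004 shaft xyz pct 2,50,98: [[-6.9, -66.2, 30.1], [1.0, -54.2, 56.6], [13.2, -48.2, 66.5]]
top face z: 72.9 x -9.0..10.8 y -9.1..8.9
13 13 x min -15.4 y 1.1..12.9
15 128 x min -15.2 y -12.9..13.0
17 160 x min -15.4 y -12.8..12.9
19 19 x min -10.5 y -11.1..10.3
21 71 x min -10.3 y -9.4..10.9
23 16 x min -9.4 y -5.7..9.9
27 20 x min -15.0 y -4.1..2.6
29 28 x min -15.8 y -3.7..1.5
[0.31865145 0.94612668 1.550141  ] [ 0.60957709 -0.02041187  0.25596181] 14.35
```

```bash
python3 -m creep '{"translation":[[-18,2,0],[-36,4,0],[-36,4,-15],[-36,4,-21]],"yaw":[0,0,0,0],"gripper":[255,255,255,255]}' 30; python3 -m creep '{"translation":[[-4,2,-21],[-9,-0.5,-27],[-15,-2.5,-34],[-20,-3,-41],[-25,-3,-47]],"yaw":[0,0,0,0,0],"gripper":[255,255,255,255,255]}'; python3 top.py w15 | grep -v "^[12]"
```

```text
time_s: 14.73
ee_pos: [0.574, -0.0166, 0.2379]
eef_rot: [-3.131, 0.007, 1.178]
force: [0.5, 0.2, -0.7]
grip_width: 0.0004
time_s: 15.15
ee_pos: [0.5488, -0.0199, 0.1904]
eef_rot: [-3.131, 0.007, 1.178]
force: [-0.4, 0.2, 0.3]
grip_width: 0.0007
yel 2752 shaft xyz pct 2,50,98: [[-9.9, -10.5, 36.8], [-8.2, -0.9, 68.8], [10.1, 8.4, 73.9]]
org 1960 shaft xyz pct 2,50,98: [[-7.1, -72.5, 8.3], [0.4, -58.7, 25.9], [13.7, -45.2, 39.5]]
top face z: 73.0 x -9.0..10.8 y -10.0..7.9
[-0.41309888  0.24088212  0.32722194] [ 0.54883126 -0.01987038  0.19040462] 15.15
```

```bash
python3 -m creep '{"translation":[[-9,4,-14],[-14,7.5,-23.5],[-18,11,-32.5],[-21,17,-41],[-24,22.5,-49.5]],"yaw":[0,0,0,0,0],"gripper":[255,255,255,255,255]}' 30; python3 top.py w16 | grep -v "^[12]"
```

```text
time_s: 15.62
ee_pos: [0.5238, 0.0034, 0.1393]
eef_rot: [-3.129, 0.007, 1.178]
force: [0.0, -0.5, 0.2]
grip_width: 0.0008
yel 7878 shaft xyz pct 2,50,98: [[-78.1, -49.3, 36.4], [-9.3, -3.2, 69.1], [7.6, 9.6, 92.6]]
org 2539 shaft xyz pct 2,50,98: [[-87.4, -55.1, -25.7], [-2.2, -38.2, -14.4], [13.2, -19.5, 78.2]]
top face z: 91.9 x -59.8..-47.0 y -49.6..-42.4
[ 0.00710948 -0.45631579  0.22394146] [0.52380531 0.00338221 0.13931914] 15.6167
```

```bash
python3 -m creep '{"translation":[[-0.5,4,-4],[-0.5,8.6,-7.5],[-1.2,12,-10],[-1.2,14,-12]],"yaw":[0,0,0,0],"gripper":[255,255,255,255]}' 30; python3 -m creep '{"translation":[[0.3,1,-1],[0.8,2,-1],[1.2,3,-1],[1.6,4,-1]],"yaw":[0,0,0,0],"gripper":[255,255,255,255]}'
```

```text
time_s: 16.0
ee_pos: [0.5219, 0.0179, 0.1259]
eef_rot: [-3.128, 0.009, 1.179]
force: [-1.7, -14.5, 8.9]
grip_width: 0.0006
time_s: 16.33
ee_pos: [0.5227, 0.0192, 0.125]
eef_rot: [-3.128, 0.015, 1.179]
force: [-12.1, -28.7, 5.8]
grip_width: 0.0002
```

Firm stop at the expected closed position (28.7 N). Retreating and checking.

```bash
python3 -m creep '{"translation":[[-6,-15,0],[-16,-38,0],[-20,-48,30],[-20,-48,70],[-20,-48,110]],"yaw":[0,0,0,0,0],"gripper":[255,255,255,255,255]}' 30; python3 -m creep '{"translation":[[-10,-40,20],[-20,-60,30],[-20,-60,30]],"yaw":[0,0,0],"gripper":[255,255,255]}'; python3 top.py w17 | grep -v "^[12]"; python3 - <<'E'
from h import *
c=load('w17');s=cap('side','s17');e=cap('scene','e17')
a=cv2.resize(s['pixels'][110:310,270:430,::-1],(480,600),interpolation=cv2.INTER_CUBIC)
w=cv2.resize(c['pixels'][:,100:540,::-1],(320,291));b=cv2.resize(e['pixels'][140:300,210:380,::-1],(320,301))
cv2.imwrite('pics/m17.png',np.hstack([a,np.vstack([w,b])[:600]]))
for n,cc in(('side',s),('scene',e)):
    P=cloud(cc);h=cv2.cvtColor(cc['pixels'],cv2.COLOR_RGB2HSV)
    D=P-np.array([.5596,.0623,.140]);A=np.array([[.755,-.317,-.574],[.3875,.9219,0],[.5288,-.2223,.8192]]);S=D@A.T*1000
    for nm,lo,hi in(('yel',18,34),('org',3,17)):
        m=(h[...,0]>=lo)&(h[...,0]<=hi)&(h[...,1]>120)&(np.linalg.norm(D,axis=-1)<.12)
        if m.sum()>3: print(n,nm,m.sum(),np.round(np.percentile(S[m],[5,50,95],axis=0)).tolist())
E
```

```text
time_s: 16.75
ee_pos: [0.5021, -0.0292, 0.2362]
eef_rot: [-3.126, 0.015, 1.178]
force: [0.3, 0.3, 0.8]
grip_width: 0.0007
time_s: 17.0
ee_pos: [0.4819, -0.0921, 0.2694]
eef_rot: [-3.132, 0.015, 1.175]
force: [0.3, 0.2, 0.5]
grip_width: 0.0007
yel 948 shaft xyz pct 2,50,98: [[-10.4, -39.1, -20.9], [-7.2, -8.2, 56.0], [9.7, 1.6, 73.6]]
org 573 shaft xyz pct 2,50,98: [[-8.3, -48.4, -129.2], [0.2, -25.8, -21.2], [82.4, 3.5, -18.6]]
top face z: 72.6 x -9.2..11.3 y -10.8..-0.3
[0.33579515 0.1756065  0.48970422] [ 0.48191651 -0.09210021  0.26942694] 17.0Traceback (most recent call last):
  File "<stdin>", line 5, in <module>
    return _nx.concatenate(arrs, 1, dtype=dtype, casting=casting)
           ~~~~~~~~~~~~~~~^^^^^^^^^^^^^^^^^^^^^^^^^^^^^^^^^^^^^^^
ValueError: all the input array dimensions except for the concatenation axis must match exactly, but along dimension 0, the array at index 0 has size 600 and the array at index 1 has size 592
```

```bash
python3 - <<'E'
from h import *
c=load('w17');s=load('side0');import os
s=load('s17');e=load('e17')
a=cv2.resize(s['pixels'][110:310,270:430,::-1],(480,600),interpolation=cv2.INTER_CUBIC)
w=cv2.resize(c['pixels'][:,100:540,::-1],(320,300));b=cv2.resize(e['pixels'][140:300,210:380,::-1],(320,300))
cv2.imwrite('pics/m17.png',np.hstack([a,np.vstack([w,b])]))
P=wcloud(c);D=P-np.array([.5596,.0623,.140]);A=np.array([[.755,-.317,-.574],[.3875,.9219,0],[.5288,-.2223,.8192]]);S=D@A.T*1000
h=cv2.cvtColor(c['pixels'],cv2.COLOR_RGB2HSV)
m=(h[...,0]>=3)&(h[...,0]<=17)&(h[...,1]>140)&(abs(S[...,0])<20)&(abs(S[...,2]+29)<20)&(S[...,1]<0)
print('tab',m.sum(),np.round(np.percentile(S[m],[2,25,50,98],axis=0),1).tolist())
E
```

```text
tab 780 [[-8.2, -48.1, -31.5], [-5.0, -40.1, -22.2], [0.4, -30.7, -20.3], [14.2, -13.3, -18.4]]
```

View pics/m17.png

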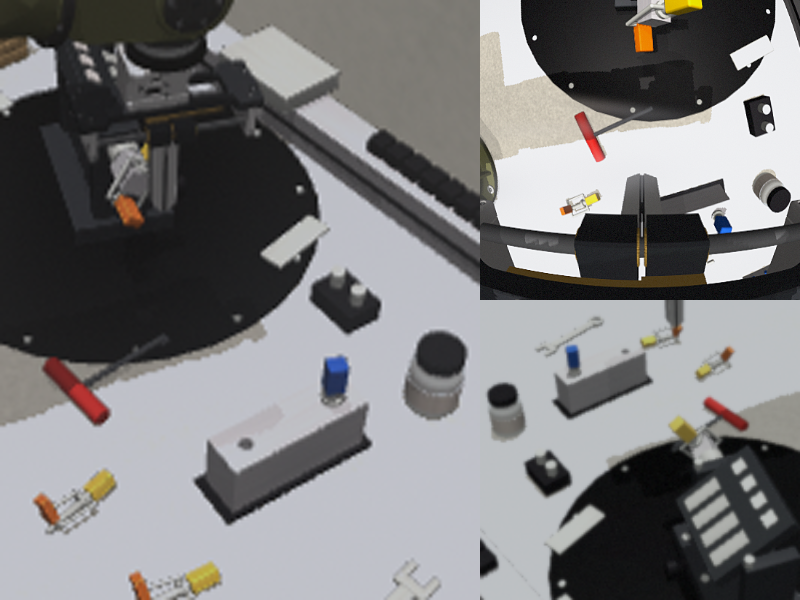

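The pin is seated and the ring is folded under the shaft, with its tab pointing out at side crop (130,210). The tab face is at y −48.1, against −48 when closed. The blue pin, hex key, jar, stop block, inserts and decoys are where they were, and the robot touches nothing.

```bash
python3 -c "
from station import ctrl
o=ctrl.get_obs();print(o['time_s'],o['force']);print(ctrl.hand_in())"
```

```text
17.15 [-0.56614416 -0.02706132  0.28028528]
the job is handed in; nothing more can be done
None
```

The linchpin is in the shaft hole with its collar down, the ring is swung fully home, and I handed the job in at about 17 s of the 53 s allowed. `hand_in` gives no verdict.

**How it was done:** The moves only shift and yaw the tool, so I could not tilt the gripper to 35°. I gripped the pin across its y faces instead of across x as described. I tilted it in the jaws against the rack's end edge, then let the hole bring it to the rest of the angle as it went in. I pushed the ring round over the shaft end with closed fingers.

**Last checks:**
- **Pin seated:** before the ring was closed, the head top stood 56.0 mm above the shaft's top face, as it should. After closing, the head top read 72.6 mm in the shaft's frame, against 72.8 to 73.0 before.
- **Ring home:** it met a firm stop at 28.7 N. The tab's end face reads y −48.1 mm, against −48 when closed.
- **Other objects:** the final pictures show the blue pin and the other loose things in view where they were; I judged this by eye. The gripper is clear of everything.

**What disagreed:**
- The tilt against the rack came out at about 27°, not 35°, and the head slid about 12 mm in the pads.
- After release the pin had turned about 9° around its own axis. I nudged the tab back until about 2° remained. After closing, the tab centre read about 3 mm off in x.

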